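# Take the stuck cover off the vial rack

### The arm

A 6-joint arm with a two-finger parallel gripper is mounted at the origin on the work surface. World frame = base frame: x ahead of the robot, y to its left, z up, the work surface at z = 0. Lengths are in mm, angles in rad, forces in N, time in s.
With the tool pointing down it reaches from about 300 to 775 mm from the base axis. Payload 14.6 kg.
Tool frame: the origin (TCP) lies at the very end of the fingers, on their centre line; the grasp point (between the pads) lies 19 mm behind it; z points along the fingers, y is the direction in which the jaws open and shut (so a half turn about z gives the same grasp; the last joint's range is limited). The gripper opens to 94 mm and grips with 3 to 60 N. Pads are 16 mm wide; open, the fingers measure 119 mm over their backs; the gripper's body (75 mm by 177 mm) begins 78 mm behind the grasp point.
Start: joints at [1.124, 0.3, 1.521, -0, 1.321, -0.067], TCP at [203.901, 510.797, 205.446] pointing down, gripper open.
Joint ranges: [-3.03, 3.03], [-0.79, 2.21], [0.23, 2.52], [-1.04, 4.18], [0, 3.07], [-2.55, 2.55]. Speed limits (rad/s): [2.22, 2.22, 2.57, 3.14, 3.14, 3.14].

### API

Orientations are given as [roll, pitch, yaw] about the fixed x, y, z axes, in that order (R = Rz(yaw) Ry(pitch) Rx(roll)).
In Python, from cell import manip gives the robot as it stands.
- The arm moves only by the shell command python3 -m inch 'ROWS' [FORCE]. ROWS is a JSON object of lists of equal length, an entry for each row: "grip": the opening, from -1 (shut) to 1 (fully open), so that 0 is half open; "travel": the shift along the world's x, y, z in cm, a list of three; "turn": the turn, a rotation vector about the world's x, y, z in degrees, a list of three. A call has 1 to 10 rows; each row is the pose to reach, as a shift and turn from the pose measured when the call began; what a row does not reach only later rows make up. A row lasts 1/8 s, in which the tool goes at most 62.5 mm and 10.7 degrees, less where a joint would pass 70% of its speed; a pose out of reach is approached as far as the arm can. A call with a gripper value outside its range is refused whole. The fingers move at their own pace and stop on an object; FORCE is the grip in N (left out, the last holds). Time passes only in rows, so rows that repeat a pose let the fingers close. It gives the time, the measured TCP pose, the force and the opening at its end, in the units of the state.
- manip.read_state(): the state, without advancing time (a new reading comes with each control period).
- manip.camera(name): name is "scene" or "top"; returns (picture, depth): 384x512x3 uint8, red, green, blue; 384x512 float32, mm along the optical axis (not along the pixel's ray), 0 where there is no reading.
- manip.calibration(name): a dict with "fx", "fy", "cx", "cy" (pixels), "k1" (the pictures are not rectified: a ray, as slopes to the right and down, at radius r is drawn at 1 + k1 r^2 times it, then the intrinsics apply), "world_from_camera" (4x4, takes a point from camera to world coordinates). Camera axes: x right, y up, looking along -z (the intrinsics and any distortion apply to the point x, -y, -z); pixel columns grow to the right and rows downward; lengths in mm; the calibration is good to about 2 mm. A picture is of the moment at which its call begins. calibration takes no time and is no camera call.
- manip.sign_off(): hands the job in, once; it reports no verdict.
Trained networks look in the newest picture that a camera, given by its name, has taken for a name from the list of things; names that differ only in an ending like _2 or _b are one class to them, and where a whole thing is asked for, a point or a joint stands for the part that bears it (a point fixed in the world has none). Each returns a list of dicts, best first, with "p" (0 to 1); they miss things now and then, are a little off and sometimes report something else, mostly with a low value. They report only what shows in the picture. A call takes as long as a camera call. They do not tell look-alikes from the thing itself.
- manip.look_for(camera, label): "bbox" ([left, top, right, bottom] in pixels, round what is visible of it).
The state is a dict: "clock": time; "joints": joint angles; "qd": joint speeds; "effort": joint torques, N m; "eef_pos": TCP position; "eef_rot": TCP orientation; "wrist_force": force on the tool from outside, world axes, zero at the start; "moment": the same for the moment, N m; "finger_gap": finger opening in mm.
Only numpy, scipy, OpenCV 4.12 (cv2) and the standard library are available. Lean on these libraries where they do the work, as an engineer would, in place of code of your own. Each camera call takes 0.05 s, during which the arm holds its last target.

### The job

The amber cover is stuck on the rack of vials: keeping the rack down on the bench, slide the two together until the rack's white tongue meets the stop inside the grey keeper (feel for it, do not ram it), where a hidden catch holds the rack down. Then pull the cover straight up off the vials and set it down upright, not dropped, in the middle of the green mat and lengthwise along it. Leave the rack flat in the keeper, and the tray, bottle and jar where they are.

Things in the scene. Friction and masses are not known exactly. Their poses are not given: they have to be found in the camera images.
- rack: Vial rack, 0.30 kg, under the cover. Foot plate 160 x 84 x 8 mm (x, y, z), white, its tail end steel (centre of mass at x = -20 mm); from its +x end a white tongue 50 mm wide, 8 mm thick runs on from x = 80 to 155 mm. On the plate a black block 132 x 44 mm, up to z = 30 mm, holds 12 fixed amber vials, tops at 62 mm. Origin: centre of the plate's underside; +x along the tongue, z up.
- rack_tip (a point): Middle of the tongue's free end, at its underside: 155 mm from the rack's origin along +x. Axes as the rack's.
- cover: Clear amber box cover, open below, 0.25 kg, outside 148 x 68 x 66 mm (x, y, z), walls 4 mm. At the start it stands on the rack's foot plate, rim 8 mm above the bench, centred, axes as the rack's, with 4 mm play to the block at each end. It clears the vial tops when raised 60 mm. Origin: centre of the rim's underside, z up.
- cover_pads (a point): Inside the cover, 58 mm from its middle towards the tongue, 12 mm above the rim: two sprung rubber pads squeeze the black block from its sides. Pulling the cover up takes 3.5 to 5 N besides its weight (the rack weighs 3 N) over the first 20 mm, then it is free. If the cover is still pushed towards the stop, its end wall rubs too and tips the rack up: ease the push off before pulling.
- handle (a point): On the cover's black handle, over the cover's middle, 84 mm above the cover's origin. The handle is a solid ridge on the cover's top, 110 mm long (x), 16 mm wide (y), from 66 to 96 mm above the cover's origin; gripped ahead of its middle (towards the tongue), or pushed while pressing down, the cover tends to tip and jam on the bench. Axes as the cover's.
- keeper: Grey steel keeper fixed to the bench: a low roofed pocket 100 mm deep, 88 mm wide, 42 mm high, with side feet and a red line over its mouth. Mouth 68 mm wide, 36 mm high, facing the robot. Origin: middle of the mouth at bench level; +x points straight into the pocket, z up.
- catch_zone (a point): Middle of the catch's range, 40 mm inside the mouth at bench level, axes as the keeper's. The rigid catch is hidden, its depth new at each start: a lip 11 mm above the bench, its edge 15 to 45 mm inside the mouth, and 20 mm farther in a stop for the tongue's end (35 to 65 mm inside). Sliding takes 3 to 4 N, more if pressed down; the stop shows at 6 to 15 N more; over 45 N is ramming.
- mat: Green mat fixed to the bench, 190 x 120 x 6 mm, long side along its x. Origin: centre of its underside. It lies to the left or the right.
- tray: Bystander: shallow carton tray, 170 x 110 mm, 42 mm high with the amber vials standing in it. Origin: centre of its underside. Leave it alone.
- bottle: Bystander: amber bottle, 60 mm across, 120 mm tall, black cap. Origin: centre of its underside. Leave it alone.
- jar: Bystander: glass jar with black cap, 68 mm across, 70 mm tall. Origin: centre of its underside. Leave it alone.
Not all that is in view belongs to the job. Of the things like the cover, leave any that is blue or yellow; of the rest the smaller one is meant.

How it is judged (in metres and radians):
On the way, in this order (a step that is already met when the one before it is completed fails the run):
1. the tongue is at least 30 mm inside the keeper's mouth with the cover still down on the rack (x of rack_tip in the frame of keeper above 0.03 m and z of cover in the frame of rack below 0.014 m), for 0.2 s.
2. the cover is raised clear of the vials (rim 65 mm or more above the rack's underside) while the rack stays flat in the keeper (z of cover in the frame of rack above 0.065 m and x of rack_tip in the frame of keeper above 0.03 m and height (world z) of each of rack_tip, rack below 0.006 m and angle between rack's own z axis and vertical below 0.06 rad), for 0.2 s.
At the end, for the whole second after the job is handed in: Cover upright (0.08 rad) and at rest on the green mat, centre within 30 mm of the mat's, length within 0.30 rad of the mat's (either way round); rack at rest, flat on the bench (within 6 mm, 0.06 rad), tongue end at least 30 mm inside the keeper's mouth (x of rack_tip in the frame of keeper above 0.03 m and height (world z) of each of rack_tip, rack below 0.006 m and angle between rack's own z axis and vertical below 0.06 rad and horizontal distance between cover and mat below 0.03 m and z of cover in the frame of mat between 0.003 and 0.01 m and angle between cover's own z axis and vertical below 0.08 rad and angle between the x axis of cover and the x axis of mat, either way round below 0.3 rad and linear speed of each of cover, rack below 0.02 m/s); the robot touches nothing.
It fails at once if the rack is lifted off the bench (its origin or its tongue's end more than 12 mm up) (height (world z) of any of rack_tip, rack above 0.012 m).
It fails at once if the rack rams the keeper with more than 45 N (contact force between rack and keeper above 45 N).
It fails at once if the cover is dropped onto the mat (still faster than 0.5 m/s within 20 mm above it) (horizontal distance between cover and mat below 0.1 m and z of cover in the frame of mat below 0.026 m and linear speed of cover above 0.5 m/s).
It fails at once if the tray, bottle or jar is moved by more than 20 mm or tipped (distance of any of tray, bottle, jar from where it was at the start of the episode above 0.02 m or angle between any of tray, bottle, jar's own z axis and vertical above 0.3 rad).
It also fails if it takes over 64 s, if anything falls off the work surface, if the arm or the gripper's body presses on something with over 40 N, if the wrist force passes 120 N, or if a joint passes its speed limit or range.

## Working session

There is one attempt and no reset: what is moved stays moved. The work goes in short steps, Python scripts to look and compute and a shell command to move; the robot and the scene stay as the last step left them, time stands still between calls to the robot, and variables do not carry over. Pictures are saved under pics/ and viewed, and the job is handed in when it is done.

```bash
mkdir -p pics; ls; python3 - <<'E'
from cell import manip
import cv2,numpy as np
print(manip.read_state())
for n in("scene","top"):
    p,d=manip.camera(n); cv2.imwrite(f"pics/{n}0.png",p[:,:,::-1]); np.savez(f"{n}0.npz",p=p,d=d)
    print(manip.calibration(n))
    for l in ("rack","cover","keeper","mat","tray","bottle","jar","handle"):
        print(n,l,[(([round(x) for x in r['bbox']]),round(r['p'],2)) for r in manip.look_for(n,l)])
E
```

```text
pics
{'clock': 0.0, 'joints': array([ 1.12439958e+00,  3.00465779e-01,  1.52159529e+00, -4.96502142e-05,
        1.32069794e+00, -6.66178594e-02]), 'qd': array([ 0.0002678 , -0.00068803,  0.00097049,  0.00161992, -0.00028784,
       -0.00114134]), 'effort': array([-3.03644221e-03, -5.31812239e+01, -3.52721035e+01,  7.08875502e-02,
        2.44569022e-02, -7.80450205e-05]), 'eef_pos': array([203.80073135, 510.55756485, 204.88324062]), 'eef_rot': array([-3.14042569e+00, -2.96578403e-05,  2.76182607e+00]), 'wrist_force': array([ 0.34595764, -0.16479002,  0.04806222]), 'moment': array([-0.01160416, -0.0025741 ,  0.02269229]), 'finger_gap': 94.04775246342601}
{'fx': 444.48817579790614, 'fy': 444.48817579790614, 'cx': 249.89634164428153, 'cy': 193.00397865589352, 'k1': -0.08584188505718522, 'world_from_camera': array([[-4.27375970e-01, -7.49053669e-01,  5.06229574e-01,
         1.11865786e+03],
       [ 9.04055031e-01, -3.50460596e-01,  2.44666861e-01,
         2.28152658e+02],
       [-5.85509144e-03,  5.62224130e-01,  8.26964174e-01,
         1.12412525e+03],
       [ 0.00000000e+00,  0.
[... 841 characters left out ...]

        -6.79642154e+01],
       [ 2.59557595e-02,  1.75858588e-01,  9.84073196e-01,
         1.13223070e+03],
       [ 0.00000000e+00,  0.00000000e+00,  0.00000000e+00,
         1.00000000e+00]])}
top rack []
top cover [([298, 252, 333, 305], 0.89), ([325, 91, 395, 171], 0.88), ([88, 250, 175, 304], 0.75), ([224, 188, 246, 239], 0.59)]
top keeper [([218, 105, 264, 141], 0.83), ([221, 186, 246, 240], 0.24)]
top mat [([115, 158, 169, 220], 0.79)]
top tray [([282, 176, 336, 234], 0.66)]
top bottle [([136, 112, 157, 143], 0.58)]
top jar [([271, 115, 296, 140], 0.63)]
top handle [([222, 188, 248, 237], 0.9), ([89, 251, 178, 305], 0.74), ([330, 96, 397, 166], 0.65), ([296, 252, 332, 307], 0.59)]
```

View pics/scene0.png

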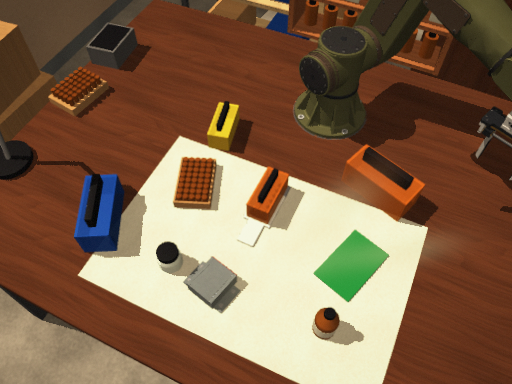

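View pics/top0.png

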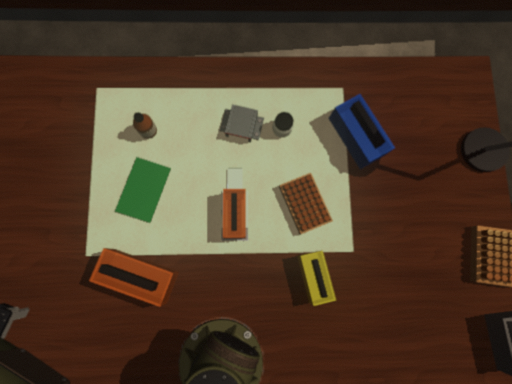

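Four look-alikes in the top picture: small amber (234,214), large amber (132,277), blue (363,128) and yellow (318,277). The small amber one is meant: it is neither blue nor yellow, it is smaller than the other amber one, and the white tongue sticks out from under it at (234,178). I'll confirm it in a crop and measure.

```bash
cat > h.py <<'E'
import numpy as np,cv2
from cell import manip
def cloud(n,d):
    c=manip.calibration(n); v,u=np.mgrid[0:d.shape[0],0:d.shape[1]].astype(float)
    K=np.array([[c['fx'],0,c['cx']],[0,c['fy'],c['cy']],[0,0,1]])
    xy=cv2.undistortPoints(np.stack([u.ravel(),v.ravel()],1)[:,None],K,np.array([c['k1'],0,0,0.]))[:,0]
    P=np.stack([xy[:,0]*d.ravel(),-xy[:,1]*d.ravel(),-d.ravel()],1)
    M=c['world_from_camera']; W=P@M[:3,:3].T+M[:3,3]
    W[d.ravel()==0]=np.nan
    return W.reshape(*d.shape,3)
def rect(P):
    (c,s,a)=cv2.minAreaRect(P.astype(np.float32)); b=cv2.boxPoints((c,s,a)); e=[b[1]-b[0],b[2]-b[1]]
    L=max(e,key=np.linalg.norm); ang=np.degrees(np.arctan2(L[1],L[0]))%180
    return np.round(c,1),np.round(sorted(s)[::-1],1),round(float(ang),1)
E
python3 - <<'E'
from h import *
for n in("scene","top"):
    z=np.load(n+"0.npz");p,d=z['p'],z['d'];W=cloud(n,d)
    hsv=cv2.cvtColor(p,cv2.COLOR_RGB2HSV);H,S,V=[hsv[...,i].astype(int) for i in range(3)]
    X,Y,Z=W[...,0],W[...,1],W[...,2]
    def rep(nm,m,roi):
        k=np.zeros(m.shape,bool);l,t,r,b=roi;k[t:b,l:r]=1;m=m&k
        num,lab,st,_=cv2.connectedComponentsWithStats(m.astype(np.uint8));i=1+np.argmax(st[1:,4]);m=lab==i
        q=W[m];q=q[~np.isnan(q[:,0])];print(n,nm,m.sum(),rect(q[:,:2]),"z",np.round(np.percentile(q[:,2],[5,50,95]),1))
    R={'scene':dict(mat=(300,220,400,310),cov=(235,155,300,255),kee=(175,245,250,320),ton=(230,205,275,255)),
       'top':dict(mat=(105,150,180,230),cov=(210,180,255,245),kee=(210,95,275,150),ton=(215,160,255,192))}[n]
    rep("mat",(H>45)&(H<80)&(S>120),R['mat'])
    rep("paper",(S<70)&(V>150)&(abs(Z)<15),(0,0,512,384))
    rep("covtop",(Z>62)&(Z<84),R['cov'])
    rep("handle",(Z>92)&(Z<115),R['cov'])
    rep("keeptop",(Z>36)&(Z<52),R['kee'])
    rep("keep",(Z>10)&(Z<52),R['kee'])
    rep("tongue",(Z>4)&(Z<14),R['ton'])
p=np.load("top0.npz")['p'][90:250,190:350,::-1]; q=np.load("scene0.npz")['p'][150:310,170:330,::-1]
cv2.imwrite("pics/crop0.png",cv2.resize(np.hstack([p,q]),(800,400),interpolation=cv2.INTER_CUBIC))
E
```

```text
scene mat 2622 (array([528.7, 252. ]), array([190., 117.]), 161.3) z [ 3.5  7.1 10.7]
scene paper 39348 (array([ 5.987e+02, -5.000e-01]), array([842.3, 563.1]), 90.1) z [-2.3  1.5  5.4]
scene covtop 835 (array([441.2, -43.6]), array([152. ,  70.1]), 179.7) z [67.  73.9 78.1]
scene handle 215 (array([441.6, -42.8]), array([111. ,  17.2]), 179.4) z [ 95.5 103.3 106.9]
scene keeptop 1240 (array([743.7, -66.6]), array([103. ,  89.7]), 166.8) z [39.  42.9 46.4]
scene keep 1427 (array([742.3, -73.1]), array([104.2, 103.4]), 76.1) z [19.5 42.5 46.1]
scene tongue 560 (array([536.3, -37.4]), array([127.1,  97.2]), 15.7) z [ 5.   9.3 12.6]
top mat 2016 (array([526.1, 253.3]), array([184.3, 115.7]), 161.3) z [1.4 5.  8.4]
top paper 30736 (array([599.3,   3.2]), array([839.1, 560.2]), 90.0) z [-4.7 -1.   2.9]
top covtop 854 (array([437.3, -40.9]), array([147.3,  65.8]), 180.0) z [69.2 72.6 76. ]
top handle 223 (array([437.4, -40.6]), array([109.7,  14.9]), 179.6) z [ 99.6 102.3 105.5]
top keeptop 790 (array([740.6, -65.2]), array([103.5,  87.7]), 166.0) z [37.  40.1 43.6]
top keep 836 (array([740.6, -65.2]), array([103.5,  87.7]), 166.0) z [35.7 40.  43.5]
top tongue 280 (array([559.6, -42.1]), array([67.6, 49.1]), 179.9) z [ 4.6  6.8 10.3]
```

View pics/crop0.png

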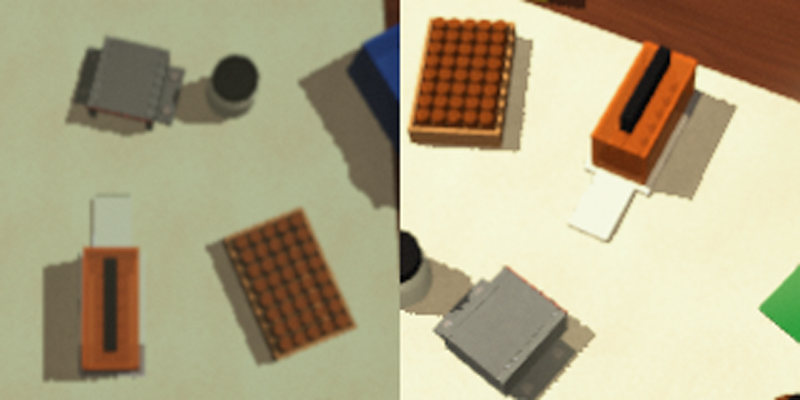

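The crop shows the small amber cover standing on the white foot plate, tongue forward at (110,220) in the left half. The red line marks the keeper's near edge, so that is the mouth. The sizes check out: cover 148x67, handle 110x16, keeper 103x88, mat 187x116.

Measured values (mm):
- **Cover:** (439,-42), yaw -0.3°
- **Keeper:** roof centre (742,-66), yaw -13.6°, mouth about (693,-54)
- **Mat:** (527,252), axis -18.7°

First I'll move above the handle, slightly behind its middle.

```bash
python3 -m inch '{"grip":[1,1,1,1,1,1,1,1,1,1],"travel":[[3,-5,0],[6,-11,0],[9,-17,0],[12,-23,0],[15,-29,0],[17,-35,0],[19.5,-41,0],[21,-47,0],[22.3,-53,0],[22.3,-55.2,0]],"turn":[[0,0,3],[0,0,6],[0,0,9],[0,0,12],[0,0,15],[0,0,18],[0,0,20],[0,0,21.5],[0,0,21.5],[0,0,21.5]]}' 10
python3 -m inch '{"grip":[1,1],"travel":[[0,0,0],[0,0,0]],"turn":[[0,0,0],[0,0,0]]}'
```

```text
clock: 2.15
eef_pos: [427.1, -43.7, 205.6]
eef_rot: [-3.141, 0.0, 3.135]
wrist_force: [0.6, 1.4, -0.7]
finger_gap: 94.2
clock: 2.4
eef_pos: [427.0, -43.3, 205.6]
eef_rot: [3.142, 0.0, 3.135]
wrist_force: [-0.0, 0.3, -0.1]
finger_gap: 93.7
```

```bash
python3 -m inch '{"grip":[1,1,1,1,1],"travel":[[0,0.1,-5],[0,0.1,-10],[0,0.1,-12.5],[0,0.1,-12.6],[0,0.1,-12.6]],"turn":[[0,0,0],[0,0,0],[0,0,0],[0,0,0],[0,0,0]]}'
python3 - <<'E'
from h import *
p,d=manip.camera("scene");cv2.imwrite("pics/s1.png",cv2.resize(p[130:280,180:330,::-1],(600,600),interpolation=cv2.INTER_CUBIC))
E
```

```text
clock: 3.02
eef_pos: [427.6, -41.8, 80.7]
eef_rot: [-3.141, 0.002, 3.136]
wrist_force: [0.3, 0.2, 1.0]
finger_gap: 93.5
```

View pics/s1.png

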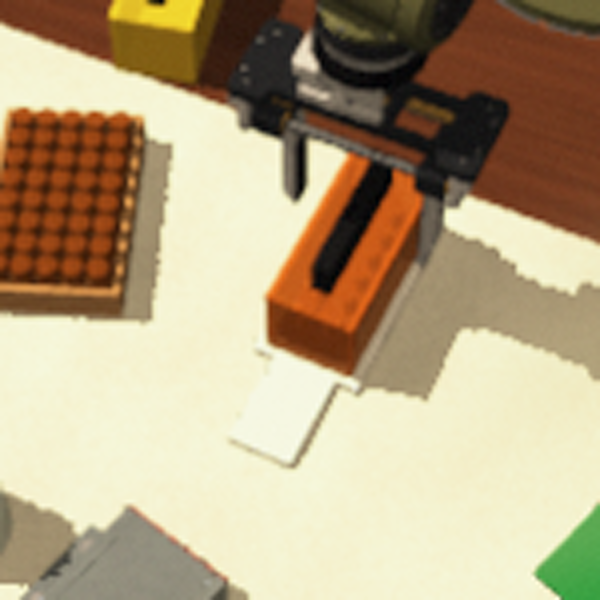

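The open fingers straddle the black handle, at about (300,170) and (430,220). Closing.

```bash
python3 -m inch '{"grip":[1,-1,-1,-1,-1,-1,-1,-1],"travel":[[0,0,-0.2],[0,0,-0.2],[0,0,-0.2],[0,0,-0.2],[0,0,-0.2],[0,0,-0.2],[0,0,-0.2],[0,0,-0.2]],"turn":[[0,0,0],[0,0,0],[0,0,0],[0,0,0],[0,0,0],[0,0,0],[0,0,0],[0,0,0]]}' 25
```

```text
clock: 4.08
eef_pos: [427.7, -42.0, 78.8]
eef_rot: [-3.141, 0.002, 3.136]
wrist_force: [-0.1, 0.6, 0.7]
finger_gap: 27.7
```

```bash
python3 -m inch '{"grip":[-1,-1,-1,-1],"travel":[[0,0,0],[0,0,0],[0,0,0],[0,0,0]],"turn":[[0,0,0],[0,0,0],[0,0,0],[0,0,0]]}' 25
```

```text
clock: 4.58
eef_pos: [427.7, -42.0, 78.7]
eef_rot: [-3.141, 0.002, 3.136]
wrist_force: [1.3, -1.0, -3.3]
finger_gap: 15.7
```

```bash
python3 -m inch '{"grip":[-1,-1,-1,-1],"travel":[[0.5,0.2,0],[1,0.4,0],[1.5,0.6,0],[2,0.8,0]],"turn":[[0,0,-1],[0,0,-2],[0,0,-3],[0,0,-3.5]]}'; python3 -c "
from cell import manip
s=manip.read_state();print(s['wrist_force'],s['moment'])"
```

```text
clock: 5.08
eef_pos: [447.4, -33.9, 78.7]
eef_rot: [-3.141, 0.001, 3.074]
wrist_force: [-4.5, -2.6, 2.8]
finger_gap: 16.0
[-4.54766291 -2.56335248  2.82990892] [-0.21900989  0.90254087  0.06370938]
```

```bash
python3 -m inch '{"grip":[-1,-1,-1,-1,-1,-1,-1,-1],"travel":[[0.8,0.3,0],[1.6,0.6,0],[2.4,0.9,0],[3.2,1.2,0],[4,1.5,0],[4.8,1.8,0],[5.6,2.1,0],[6.4,2.4,0]],"turn":[[0,0,-1.2],[0,0,-2.4],[0,0,-3.6],[0,0,-4.8],[0,0,-6],[0,0,-7.2],[0,0,-8.5],[0,0,-9.8]]}'; python3 -c "
from h import *
s=manip.read_state();print(s['wrist_force'],s['moment'],s['eef_pos'],s['eef_rot'])
for n in('top','scene'):
    p,d=manip.camera(n);np.savez(n+'1.npz',p=p,d=d)
    q=p[90:210,190:290] if n=='top' else p[190:330,150:310]
    cv2.imwrite(f'pics/{n}2.png',cv2.resize(q[:,:,::-1],None,fx=4.5,fy=4.5,interpolation=cv2.INTER_CUBIC))
"
```

```text
clock: 6.08
eef_pos: [511.2, -9.8, 78.8]
eef_rot: [-3.141, -0.001, 2.902]
wrist_force: [-7.0, -1.1, 3.9]
finger_gap: 15.7
[-6.99184734 -1.09047428  3.88513032] [-0.19158245  1.00047435  0.06712515] [511.15241022  -9.83960581  78.83121874] [-3.14065475e+00 -8.39462466e-04  2.90192030e+00]
```

View pics/top2.png

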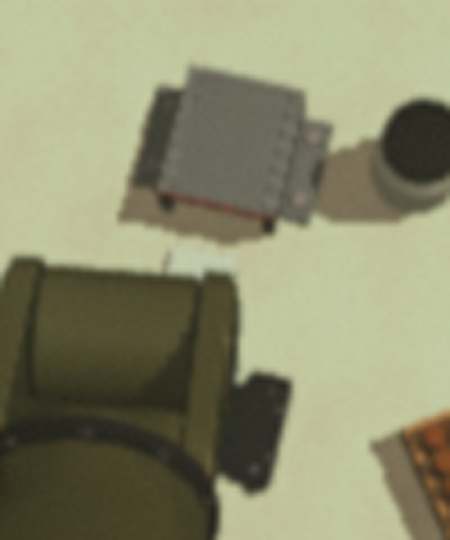

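View pics/scene2.png

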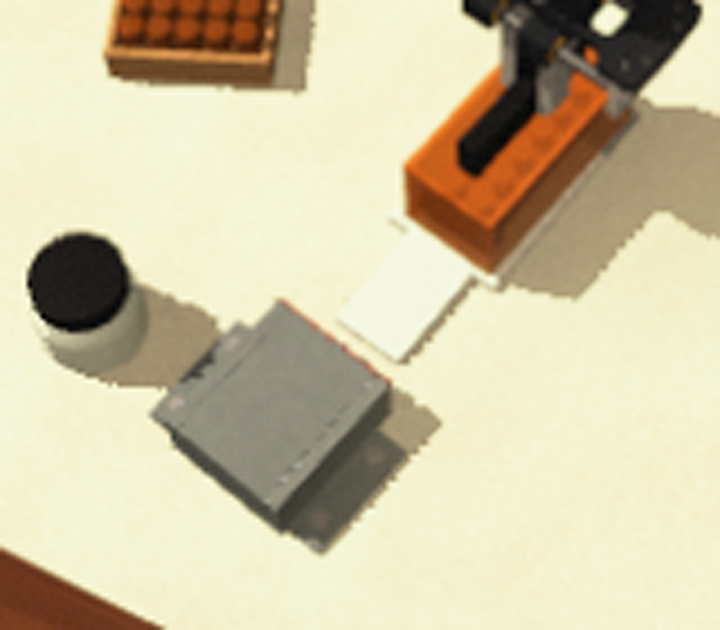

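The tongue is lined up short of the mouth. In the scene crop its end corners are at (342,320) and (401,362), and the red line runs from (280,300) to (388,381). Next I'll compute the lateral and angular error.

```bash
cat >> h.py <<'E'
def ray(n,u,v,z):
    c=manip.calibration(n);K=np.array([[c['fx'],0,c['cx']],[0,c['fy'],c['cy']],[0,0,1]])
    xy=cv2.undistortPoints(np.array([[[u,v]]],float),K,np.array([c['k1'],0,0,0.]))[0,0]
    M=c['world_from_camera'];r=M[:3,:3]@np.array([xy[0],-xy[1],-1]);t=M[:3,3];return (t+r*(z-t[2])/r[2])[:2]
def kf(P,m=None,a=np.radians(-13.6)):
    d=P-m;return np.round([d@[np.cos(a),np.sin(a)],d@[-np.sin(a),np.cos(a)]],1)
E
python3 - <<'E'
from h import *
f=lambda u,v,z:ray('scene',150+(u+.5)/4.5-.5,190+(v+.5)/4.5-.5,z)
r1,r2=f(280,300,42),f(388,381,42);b1,b2=f(167,437,42),f(276,515,42)
m=(r1+r2)/2;print('red',r1,r2,m,np.linalg.norm(r1-r2),'angles',[np.degrees(np.arctan2(*(x)[::-1])) for x in(r1-r2,b1-r1,b2-r2)])
for p in((342,320,8),(401,362,8),(474,285,8),(410,228,8)):
    P=f(*p);print(P,kf(P,m))
t=f(342,320,8)-f(401,362,8);print(np.degrees(np.arctan2(t[1],t[0])),np.linalg.norm(t))
# cloud: tongue
for n in('scene','top'):
    z=np.load(n+'1.npz');p,d=z['p'],z['d'];W=cloud(n,d);S=cv2.cvtColor(p,cv2.COLOR_RGB2HSV)[...,1]
    M=(S<(25 if n=='scene' else 40))&(p.min(2)>(215 if n=='scene' else 170))&(W[...,2]>1)
    k=np.zeros_like(M); 
    if n=='scene':k[232:275,222:260]=1
    else:k[140:155,222:248]=1
    M&=k;num,lab,st,_=cv2.connectedComponentsWithStats(M.astype(np.uint8));i=1+np.argmax(st[1:,4])
    q=W[lab==i][:,:2];print(n,len(q),rect(q),kf(q.mean(0),m))
    Z=W[...,2];k[:]=0
    if n=='scene':k[245:320,175:245]=1
    else:k[95:150,210:275]=1
    M=(Z>36)&(Z<52)&k;q=W[M][:,:2];print(rect(q))
E
```

```text
red [685.82402755 -96.7894099 ] [705.19350853 -15.16099695] [695.50876804 -55.97520343] 83.89502126605876 angles [np.float64(-103.34874509344569), np.float64(-9.708305675909184), np.float64(-11.786451454653703)]
[667.98567936 -66.21200114] [-24.3 -16.4]
[677.70042809 -21.18949861] [-25.5  29.6]
[611.97161296  -3.05036725] [-93.6  31.8]
[592.94045066 -56.36581   ] [-99.6 -24.5]
-102.1763379291284 46.05868079644716
scene 400 (array([635.1, -39.5]), array([75.8, 46.9]), 166.6) [-62.2   1.8]
(array([ 733.1, -107.3]), array([173.8, 103.1]), 75.9)
top 8 (array([664.8, -45.9]), array([16.4,  5.6]), 92.6) [-32.6   3.2]
(array([732.9, -97.5]), array([154.1, 102.6]), 76.0)
```

The cloud fit puts the tongue within about 2 mm laterally and 0.3° of the keeper axis (play ±9 mm), with its tip about 24 mm short. My hand-picked corners gave about 6 mm lateral, the same side. I'll correct 2 mm and advance gently, a hair higher to press less.

```bash
python3 -m inch '{"grip":[-1,-1,-1,-1,-1,-1],"travel":[[0.4,-0.2,0.04],[0.9,-0.35,0.04],[1.4,-0.5,0.04],[1.9,-0.65,0.04],[2.4,-0.8,0.04],[2.4,-0.8,0.04]],"turn":[[0,0,0],[0,0,0],[0,0,0],[0,0,0],[0,0,0],[0,0,0]]}'
python3 -m inch '{"grip":[-1,-1,-1],"travel":[[0.4,-0.1,0],[0.8,-0.2,0],[1.2,-0.3,0]],"turn":[[0,0,0],[0,0,0],[0,0,0]]}'; python3 -c "
from h import *
p,d=manip.camera('scene');np.savez('scene3.npz',p=p,d=d)
q=p[190:330,150:310]
cv2.imwrite(f'pics/scene3.png',cv2.resize(q[:,:,::-1],None,fx=4.5,fy=4.5,interpolation=cv2.INTER_CUBIC))
"
```

```text
clock: 6.92
eef_pos: [536.2, -17.9, 79.0]
eef_rot: [-3.141, 0.001, 2.902]
wrist_force: [0.9, -0.7, -3.7]
finger_gap: 16.1
clock: 7.3
eef_pos: [548.5, -20.9, 78.9]
eef_rot: [-3.141, 0.001, 2.902]
wrist_force: [-1.4, 0.7, -3.8]
finger_gap: 16.2
```

View pics/scene3.png

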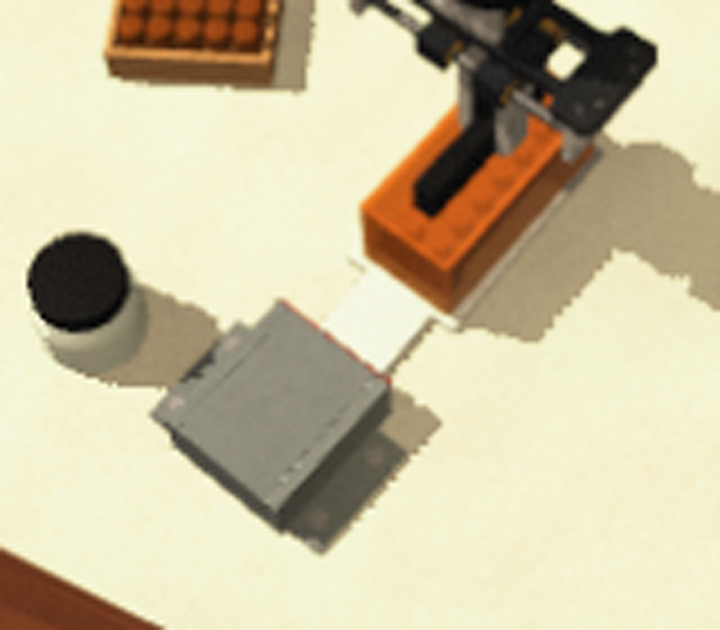

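```bash
python3 - <<'E'
from h import *
m=np.array([695.2,-55.2])
z=np.load('scene3.npz');p,d=z['p'],z['d'];W=cloud('scene',d);S=cv2.cvtColor(p,cv2.COLOR_RGB2HSV)[...,1]
M=(S<25)&(p.min(2)>215)&(W[...,2]>2)&(W[...,2]<16);k=np.zeros_like(M);k[245:278,220:250]=1;M&=k
num,lab,st,_=cv2.connectedComponentsWithStats(M.astype(np.uint8));i=1+np.argmax(st[1:,4]);q=W[lab==i][:,:2]
print(len(q),rect(q),kf(q.mean(0),m)); a=np.array([kf(x,m) for x in q]);print(np.percentile(a,[1,50,99],axis=0))
for lo in(-70,-55,-40,-25):
    b=a[(a[:,0]>lo)&(a[:,0]<lo+15)]; print(lo,len(b),b[:,1].min() if len(b) else 0,b[:,1].max() if len(b) else 0)
k[:]=0;k[160:262,226:295]=1;Z=W[...,2]
M=(Z>66)&(Z<82)&k&(p[...,0]>150)&(p[...,2]<90);print(rect(W[M][:,:2]))
E
```

```text
261 (array([658. , -47.9]), array([47.7, 47.5]), 165.7) [-37.6  -1.1]
[[-61.08 -24.14]
 [-37.7   -1.2 ]
 [-14.4   20.76]]
-70 36 -25.2 18.7
-55 81 -24.7 22.2
-40 77 -24.2 21.0
-25 64 -23.7 21.8
(array([570.4, -25.4]), array([128.5,  66.4]), 166.3)
```

Lateral offset is -1 mm and the tongue is parallel, with its tip about 13–16 mm inside. I'll go 12 mm more, then creep and feel for the stop.

```bash
python3 -m inch '{"grip":[-1,-1,-1,-1,-1],"travel":[[0.3,-0.06,-0.02],[0.6,-0.13,-0.02],[0.9,-0.2,-0.02],[1.17,-0.27,-0.02],[1.17,-0.27,-0.02]],"turn":[[0,0,0],[0,0,0],[0,0,0],[0,0,0],[0,0,0]]}' 18
python3 -m inch '{"grip":[-1,-1,-1,-1],"travel":[[0.1,-0.02,0],[0.2,-0.05,0],[0.3,-0.07,0],[0.39,-0.09,0]],"turn":[[0,0,0],[0,0,0],[0,0,0],[0,0,0]]}'
```

```text
clock: 7.98
eef_pos: [560.9, -23.9, 78.8]
eef_rot: [-3.141, 0.002, 2.902]
wrist_force: [0.7, 0.3, -2.7]
finger_gap: 15.6
clock: 8.48
eef_pos: [564.8, -24.8, 78.8]
eef_rot: [-3.141, 0.002, 2.902]
wrist_force: [-3.4, -0.3, 0.3]
finger_gap: 15.6
```

```bash
python3 -m inch '{"grip":[-1,-1,-1,-1],"travel":[[0.1,-0.02,0],[0.2,-0.05,0],[0.3,-0.07,0],[0.39,-0.09,0]],"turn":[[0,0,0],[0,0,0],[0,0,0],[0,0,0]]}'
```

```text
clock: 8.98
eef_pos: [568.8, -25.7, 78.8]
eef_rot: [-3.141, 0.002, 2.902]
wrist_force: [-3.8, 1.2, 0.1]
finger_gap: 15.8
```

```bash
python3 -m inch '{"grip":[-1,-1,-1],"travel":[[0.1,-0.02,0],[0.2,-0.05,0],[0.3,-0.07,0]],"turn":[[0,0,0],[0,0,0],[0,0,0]]}'
```

```text
clock: 9.35
eef_pos: [571.9, -26.4, 78.8]
eef_rot: [-3.141, 0.002, 2.902]
wrist_force: [-2.5, 0.6, 0.3]
finger_gap: 16.3
```

```bash
python3 -m inch '{"grip":[-1,-1,-1],"travel":[[0.1,-0.02,0],[0.2,-0.05,0],[0.3,-0.07,0]],"turn":[[0,0,0],[0,0,0],[0,0,0]]}'
```

```text
clock: 9.72
eef_pos: [574.9, -27.1, 78.8]
eef_rot: [-3.141, 0.002, 2.902]
wrist_force: [-2.1, 0.5, -0.1]
finger_gap: 15.8
```

```bash
python3 -m inch '{"grip":[-1,-1,-1],"travel":[[0.1,-0.02,0],[0.2,-0.05,0],[0.3,-0.07,0]],"turn":[[0,0,0],[0,0,0],[0,0,0]]}'
```

```text
clock: 10.1
eef_pos: [577.5, -27.8, 78.9]
eef_rot: [-3.141, 0.001, 2.902]
wrist_force: [-7.1, 1.4, 4.5]
finger_gap: 15.9
```

```bash
python3 -m inch '{"grip":[-1,-1],"travel":[[0.1,-0.02,0],[0.1,-0.02,0]],"turn":[[0,0,0],[0,0,0]]}'
```

```text
clock: 10.35
eef_pos: [578.2, -27.9, 79.1]
eef_rot: [-3.141, -0.0, 2.902]
wrist_force: [-8.4, 1.7, 5.1]
finger_gap: 16.0
```

```bash
python3 -m inch '{"grip":[-1,-1],"travel":[[0.15,-0.03,0],[0.15,-0.03,0]],"turn":[[0,0,0],[0,0,0]]}'
```

```text
clock: 10.6
eef_pos: [578.9, -28.1, 79.1]
eef_rot: [-3.141, -0.003, 2.903]
wrist_force: [-11.7, 1.8, 5.7]
finger_gap: 15.6
```

```bash
python3 -m inch '{"grip":[-1,-1],"travel":[[0.2,-0.05,0],[0.2,-0.05,0]],"turn":[[0,0,0],[0,0,0]]}'
```

```text
clock: 10.85
eef_pos: [579.3, -28.1, 79.1]
eef_rot: [-3.14, -0.007, 2.903]
wrist_force: [-17.7, 3.9, 9.7]
finger_gap: 15.8
```

The stop is clear: the force rises to 18 N while position stalls, with the tip at about 45 mm. Easing the push off.

```bash
python3 -m inch '{"grip":[-1,-1,-1],"travel":[[-0.1,0.02,0],[-0.2,0.05,0],[-0.2,0.05,0]],"turn":[[0,0,0],[0,0,0],[0,0,0]]}'; python3 -c "
from h import *
p,d=manip.camera('scene')
q=p[190:330,150:310]
cv2.imwrite(f'pics/scene4.png',cv2.resize(q[:,:,::-1],None,fx=4.5,fy=4.5,interpolation=cv2.INTER_CUBIC))
"
```

```text
clock: 11.22
eef_pos: [577.7, -27.8, 79.2]
eef_rot: [-3.14, -0.006, 2.903]
wrist_force: [1.3, -0.9, -3.2]
finger_gap: 15.8
```

View pics/scene4.png

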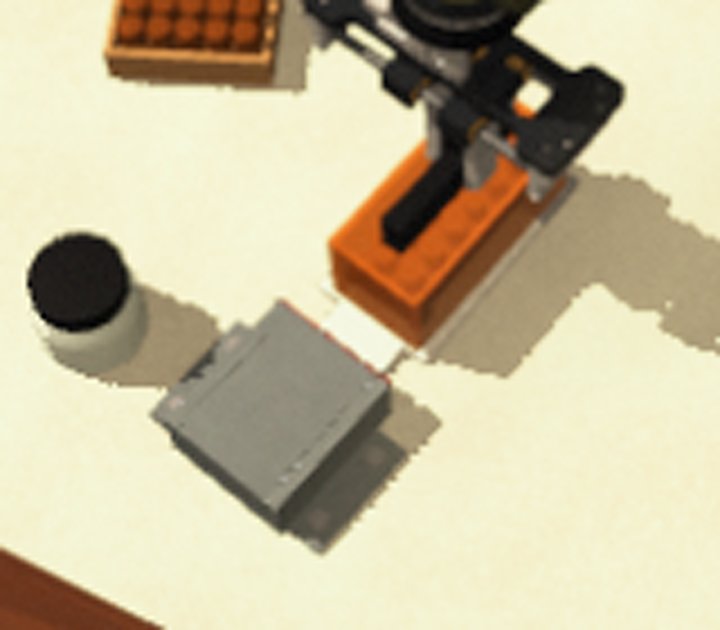

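```bash
python3 -m inch '{"grip":[-1,-1,-1,-1],"travel":[[0,0,0.15],[0,0,0.3],[0,0,0.45],[0,0,0.6]],"turn":[[0,0,0],[0,0,0],[0,0,0],[0,0,0]]}' 25; python3 -c "
from h import *
p,d=manip.camera('scene')
q=p[190:330,150:310]
cv2.imwrite(f'pics/scene5.png',cv2.resize(q[:,:,::-1],None,fx=4.5,fy=4.5,interpolation=cv2.INTER_CUBIC))
"
```

```text
clock: 11.78
eef_pos: [577.5, -27.8, 85.1]
eef_rot: [-3.14, -0.007, 2.903]
wrist_force: [0.0, 0.1, -7.3]
finger_gap: 15.6
```

View pics/scene5.png

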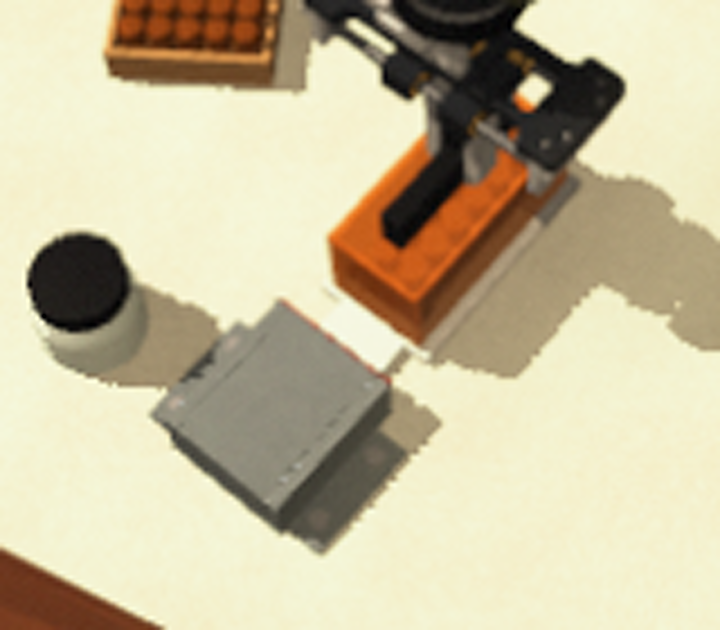

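The foot plate stayed put at (430,350), the strip of plate below the rim has widened, and the pull is 7.3 N (weight plus pads). The catch is holding, so I'll keep going straight up.

```bash
python3 -m inch '{"grip":[-1,-1,-1,-1,-1,-1,-1,-1],"travel":[[0,0,0.3],[0,0,0.6],[0,0,0.9],[0,0,1.2],[0,0,1.5],[0,0,1.8],[0,0,2.1],[0,0,2.1]],"turn":[[0,0,0],[0,0,0],[0,0,0],[0,0,0],[0,0,0],[0,0,0],[0,0,0],[0,0,0]]}'
python3 -m inch '{"grip":[-1,-1,-1,-1,-1,-1,-1],"travel":[[0,0,1],[0,0,2],[0,0,3],[0,0,4],[0,0,5],[0,0,5.8],[0,0,5.8]],"turn":[[0,0,0],[0,0,0],[0,0,0],[0,0,0],[0,0,0],[0,0,0],[0,0,0]]}'
python3 -m inch '{"grip":[-1,-1],"travel":[[0,0,0],[0,0,0]],"turn":[[0,0,0],[0,0,0]]}'
python3 -c "
from h import *
p,d=manip.camera('scene');np.savez('scene6.npz',p=p,d=d)
q=p[150:330,150:330]
cv2.imwrite(f'pics/scene6.png',cv2.resize(q[:,:,::-1],None,fx=3.3,fy=3.3,interpolation=cv2.INTER_CUBIC))
"
```

```text
clock: 12.82
eef_pos: [577.8, -27.8, 106.7]
eef_rot: [-3.14, -0.006, 2.903]
wrist_force: [0.9, -0.3, -2.4]
finger_gap: 16.1
clock: 13.7
eef_pos: [578.0, -27.8, 165.3]
eef_rot: [-3.14, -0.005, 2.903]
wrist_force: [-0.7, -0.0, -1.2]
finger_gap: 16.1
clock: 13.95
eef_pos: [577.9, -27.8, 165.0]
eef_rot: [-3.14, -0.005, 2.903]
wrist_force: [-0.2, 0.1, -2.2]
finger_gap: 15.9
```

View pics/scene6.png

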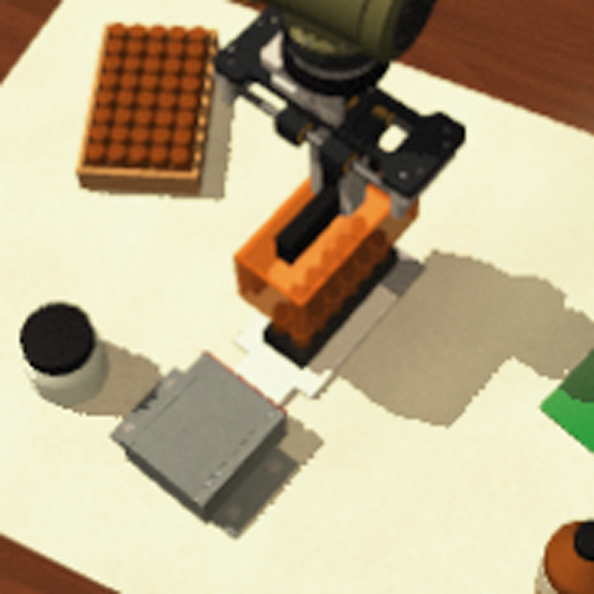

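The cover hangs free above the vials at (330,250) in the crop, and the rack is still in the keeper. Next I'll measure the cover in the grip and the bottle.

```bash
python3 - <<'E'
from h import *
s=manip.read_state();t=s['eef_pos'];print(t,s['eef_rot'])
z=np.load('scene6.npz');p,d=z['p'],z['d'];W=cloud('scene',d);Z=W[...,2]
k=np.zeros(Z.shape,bool);k[195:248,215:283]=1
M=(Z>148)&(Z<172)&k&(p[...,0].astype(int)>p[...,2]+80);q=W[M];print(len(q),rect(q[:,:2]),np.median(q[:,2]))
M=(Z>175)&(Z<195)&k&(p.max(2)<70)
num,lab,st,_=cv2.connectedComponentsWithStats(M.astype(np.uint8));i=1+np.argmax(st[1:,4]);q=W[lab==i];print(len(q),rect(q[:,:2]))
a=np.radians(-13.6)
for mm in (q,W[(Z>148)&(Z<172)&k&(p[...,0].astype(int)>p[...,2]+80)]):
    e=mm[:,:2]-t[:2];u=e@[np.cos(a),np.sin(a)];v=e@[-np.sin(a),np.cos(a)];print(np.percentile(u,[0,1,50,99,100]),np.percentile(v,[1,50,99]))
z=np.load('scene0.npz');W=cloud('scene',z['d']);k[:]=0;k[300:345,305:350]=1;M=(W[...,2]>60)&k;print('bottle',rect(W[M][:,:2]))
E
```

```text
[577.85449784 -27.78480128 165.03849155] [-3.14041695 -0.00524563  2.90264829]
746 (array([606. , -35.5]), array([114.7,  70.2]), 166.3) 161.20886216143828
185 (array([609.2, -33.7]), array([70.9, 16.6]), 169.7)
[-3.36957765 -1.24016677 35.01381996 66.98569023 67.07680904] [-7.73181703  2.70115065  8.63205195]
[-28.16235537 -25.4569985   49.20005794  86.2846408   86.58016224] [-34.40015192  14.3355571   33.4748021 ]
bottle (array([731.7, 242.5]), array([58. , 54.1]), 96.8)
```

```bash
python3 -m inch '{"grip":[-1,-1,-1,-1,-1,-1,-1,-1,-1,-1],"travel":[[-0.5,2,0.5],[-1.2,5.5,0.5],[-2,9.5,0.5],[-3,13.5,0],[-4,17.5,0],[-5,21.5,0],[-5.7,25,0],[-6.1,27.5,0],[-6.2,28.4,0],[-6.2,28.4,0]],"turn":[[0,0,0],[0,0,-1],[0,0,-2],[0,0,-3],[0,0,-4],[0,0,-5],[0,0,-5],[0,0,-5],[0,0,-5],[0,0,-5]]}'
python3 -m inch '{"grip":[-1,-1,-1,-1,-1,-1,-1,-1],"travel":[[0,0,-1],[0,0,-2],[0,0,-3],[0,0,-4],[0,0,-5],[0,0,-6],[0,0,-6.5],[0,0,-6.5]],"turn":[[0,0,0],[0,0,0],[0,0,0],[0,0,0],[0,0,0],[0,0,0],[0,0,0],[0,0,0]]}'
python3 -c "
from h import *
for n in('top','scene'):
  p,d=manip.camera(n);np.savez(n+'7.npz',p=p,d=d)
  cv2.imwrite(f'pics/{n}7.png',cv2.resize((p[170:330,260:420] if n=='scene' else p[80:260,90:270])[:,:,::-1],(560,560),interpolation=cv2.INTER_CUBIC))
"
```

```text
clock: 15.25
eef_pos: [515.6, 256.5, 165.1]
eef_rot: [-3.14, -0.005, 2.816]
wrist_force: [0.3, -1.0, -1.6]
finger_gap: 15.7
clock: 16.25
eef_pos: [515.5, 256.5, 99.8]
eef_rot: [-3.14, -0.006, 2.816]
wrist_force: [-0.3, 0.1, -2.9]
finger_gap: 15.8
```

View pics/scene7.png

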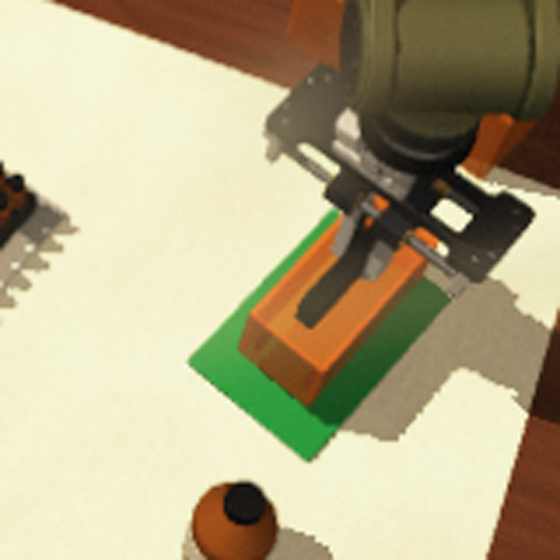

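The cover is lengthwise over the mat, whose corners are at (190,360) and (310,460), and well clear of the bottle at (235,520). Lowering to contact.

```bash
python3 -m inch '{"grip":[-1,-1,-1,-1,-1,-1],"travel":[[0,0,-0.5],[0,0,-1],[0,0,-1.5],[0,0,-1.9],[0,0,-2.1],[0,0,-2.1]],"turn":[[0,0,0],[0,0,0],[0,0,0],[0,0,0],[0,0,0],[0,0,0]]}'
python3 -m inch '{"grip":[-1,-1,-1],"travel":[[0,0,-0.1],[0,0,-0.15],[0,0,-0.15]],"turn":[[0,0,0],[0,0,0],[0,0,0]]}'
```

```text
clock: 17.1
eef_pos: [515.7, 256.6, 79.3]
eef_rot: [-3.141, -0.005, 2.816]
wrist_force: [0.2, 0.1, -2.1]
finger_gap: 15.8
clock: 17.48
eef_pos: [515.7, 256.6, 77.8]
eef_rot: [-3.141, -0.005, 2.816]
wrist_force: [0.8, 0.2, -2.3]
finger_gap: 16.1
```

```bash
python3 -m inch '{"grip":[-1,-1,-1],"travel":[[0,0,-0.1],[0,0,-0.1],[0,0,-0.1]],"turn":[[0,0,0],[0,0,0],[0,0,0]]}'
```

```text
clock: 17.85
eef_pos: [515.8, 256.6, 76.9]
eef_rot: [-3.141, -0.005, 2.816]
wrist_force: [-1.5, 0.7, -0.1]
finger_gap: 15.8
```

```bash
python3 -m inch '{"grip":[-1,-1,-1],"travel":[[0,0,-0.05],[0,0,-0.05],[0,0,-0.05]],"turn":[[0,0,0],[0,0,0],[0,0,0]]}'
```

```text
clock: 18.23
eef_pos: [515.7, 256.7, 76.8]
eef_rot: [-3.141, -0.005, 2.816]
wrist_force: [-3.7, -0.1, 5.3]
finger_gap: 16.0
```

The cover is on the mat. Opening the fingers, then going up.

```bash
python3 -m inch '{"grip":[-0.5,0,0.3,0.3,0.3,0.3,0.3,0.3],"travel":[[0,0,0],[0,0,0],[0,0,0],[0,0,0],[0,0,0],[0,0,0],[0,0,0],[0,0,0]],"turn":[[0,0,0],[0,0,0],[0,0,0],[0,0,0],[0,0,0],[0,0,0],[0,0,0],[0,0,0]]}'
python3 -m inch '{"grip":[0.3,0.3,0.3,0.3,0.3,0.3,0.3,0.3,0.3],"travel":[[0,0,1],[0,0,3],[0,0,6],[0,0,10],[0,0,14],[-2,3,17],[-5,8,18],[-8,13,18],[-8,13,18]],"turn":[[0,0,0],[0,0,0],[0,0,0],[0,0,0],[0,0,0],[0,0,0],[0,0,0],[0,0,0],[0,0,0]]}'
python3 - <<'E'
from h import *
for n in('top','scene'):
  p,d=manip.camera(n);np.savez(n+'8.npz',p=p,d=d);cv2.imwrite(f'pics/{n}8.png',p[:,:,::-1])
  W=cloud(n,d);X,Y,Z=np.moveaxis(W,2,0);hsv=cv2.cvtColor(p,cv2.COLOR_RGB2HSV);H,S=hsv[...,0].astype(int),hsv[...,1]
  near=np.hypot(X-527,Y-252)<130
  M=near&(Z>64)&(Z<82)&(H<20);print(n,'cov',M.sum(),rect(W[M][:,:2]),np.median(Z[M]),np.ptp(np.percentile(Z[M],[3,97])))
  M=near&(Z>93)&(Z<112);M&=np.hypot(X-527,Y-252)<62;print(n,'handle',M.sum(),rect(W[M][:,:2]))
  M=near&(H>45)&(H<85)&(S>100)&(Z<20);print(n,'mat',rect(W[M][:,:2]))
  M=(Z>52)&(Z<74)&(np.hypot(X-589,Y+42)<90)&(H<25);print(n,'vials',rect(W[M][:,:2]),np.percentile(Z[M],[10,50,90]))
  M=(Z>3)&(Z<15)&(S<(25 if n=='scene' else 45))&(p.min(2)>(190 if n=='scene' else 150))&(np.hypot(X-589,Y+42)<115);
  print(n,'plate',M.sum(),rect(W[M][:,:2]),np.percentile(Z[M],[10,50,90]))
E
```

```text
clock: 19.23
eef_pos: [515.7, 256.7, 76.7]
eef_rot: [-3.141, -0.005, 2.816]
wrist_force: [0.3, -0.3, 0.5]
finger_gap: 61.2
clock: 20.35
eef_pos: [433.7, 389.3, 257.5]
eef_rot: [3.141, -0.005, 2.821]
wrist_force: [0.4, -0.4, 0.2]
finger_gap: 61.0
top cov 836 (array([523.9, 254.6]), array([147.8,  70.1]), 161.7) 70.98813578595025 9.577038382117436
top handle 223 (array([524. , 254.4]), array([109.6,  17. ]), 161.7)
top mat (array([525.7, 251.3]), array([187. , 116.7]), 161.5)
top vials (array([579.5, -28.3]), array([112. ,  33.2]), 167.4) [54.19574258 59.0867871  62.34740243]
top plate 238 (array([614.6, -59.2]), array([143.3,  69.5]), 18.6) [4.09496955 6.54020288 8.65939617]
scene cov 1038 (array([527.2, 254.2]), array([149.8,  68.8]), 161.3) 73.23942031527508 9.694840550349426
scene handle 264 (array([526.9, 254. ]), array([111.6,  17.3]), 161.1)
scene mat (array([530., 251.]), array([189.2, 118.8]), 161.1)
scene vials (array([586.6, -32.1]), array([115.6,  35.7]), 167.2) [53.19492166 61.78971938 65.54040694]
scene plate 279 (array([622.2, -62.9]), array([138.2,  67.1]), 25.6) [ 6.62591136  9.23690574 12.07077362]
```

View pics/scene8.png

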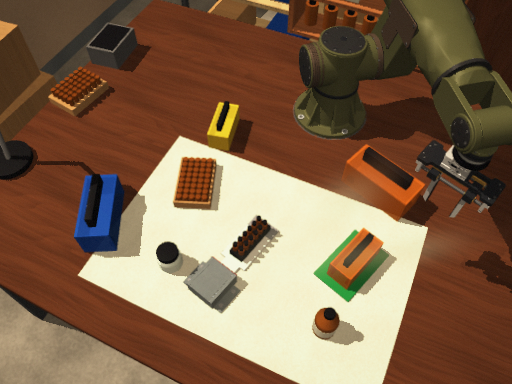

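View pics/top8.png

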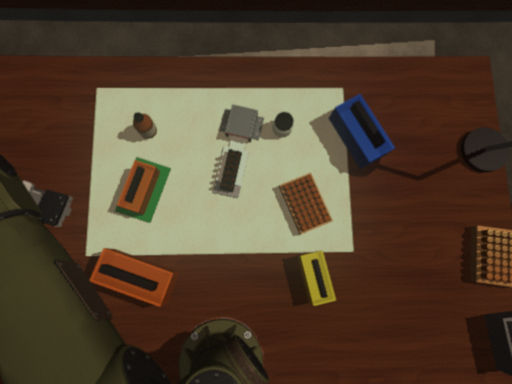

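The cover sits within 4 mm and 0.3° of the mat's centre and axis. The rack is flat, with its tongue about 40 mm inside. The bystanders and the robot are clear, so I'm handing in.

```bash
python3 -c "
from cell import manip
print(manip.sign_off(), manip.read_state()['clock'])"
```

```text
the job is handed in; nothing more can be done
the job is handed in; nothing more can be done
```

I gripped the small amber cover 12 mm behind its middle, slid it with the rack along the keeper's axis, and stopped when the tongue met the stop. Resistance there rose from about 3 N to 18 N while the arm stalled. I then eased the push off, pulled the cover straight up (7 N at first, then only its weight), and lowered it onto the mat until it touched. I handed the job in at about 20 s; the interface gives no verdict.

**Last checks:**
- **Cover:** within 4 mm and 0.3° of the mat's centre and axis in both cameras, upright, with its top at the right height.
- **Rack:** flat, with vial tops at about 62 mm (scene camera). The tongue end works out about 40 mm inside the mouth, given the pocket hides it.
- **Tray, bottle and jar:** look unmoved in both pictures, though I did not measure them again.
- **Gripper:** open and well clear of everything.

**Disagreements:**
- The two cameras differed by 3–7 mm in x.
- Before the tongue went in, my hand-picked corners put it about 6 mm off the keeper's centre line. The depth fit put it 1–2 mm off, which I trusted, and a later depth fit agreed.
- The final colour mask for the foot plate gave no usable outline, so I judged the rack from the vials instead.

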